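# Sweep the loose nuts into the dustpan

## Task

Sweep the three loose steel nuts across the bench with your fingers and in through the open front of the blue dustpan, until every nut lies wholly inside it, past the front ends of its side walls. Only push them along: do not lift or carry a nut. Leave the brown sanding block, the box of screws and the red-handled pliers where they are.

Things in the scene. Friction and masses are not known exactly. Their poses are not given: they have to be found in the camera images.
- dustpan: blue dustpan, fixed (cannot shift), front roughly to the robot's left. Origin: centre of its inner area, at bench height. Its x points from open front to back wall and black handle, y across. Inside x -60 (front ends of side walls) to +60 mm (back wall), y -70 to +70 mm. Floor 2 mm over the bench. Walls 3 mm thick, tops 32 mm over the bench. Handle 19 mm thick, 27 mm high, reaches x = +149 mm
- dustpan_mouth (a point): middle of the dustpan's open front, between the front ends of its side walls, on its floor (2 mm over the bench). From here a gentle ramp without side walls slopes 14 mm forward (away from the back wall) down to the bench, so a nut slides up it freely
- nut_a: steel hexagon nut, 32 mm across flats, 37 mm across corners, 16 mm high, about 60 g (varies), lying flat and loose on the bench; origin at the centre of its underside, z up; any of the three may be swept in any order
- nut_b: steel hexagon nut, 32 mm across flats, 37 mm across corners, 16 mm high, about 60 g (varies), lying flat and loose on the bench; origin at the centre of its underside, z up; any of the three may be swept in any order
- nut_c: steel hexagon nut, 32 mm across flats, 37 mm across corners, 16 mm high, about 60 g (varies), lying flat and loose on the bench; origin at the centre of its underside, z up; any of the three may be swept in any order
- sanding_block: brown sanding block, 64 x 102 mm, 27 mm high, loose; bystander. Origin at the centre of its underside, 102 mm along its y
- screw_box: orange cardboard box of screws, 50 x 70 mm, 45 mm high, loose; bystander. Origin at the centre of its underside, 70 mm along its y
- pliers: red-handled pliers lying flat, 66 x 164 mm, 16 mm high, loose; bystander. Origin at the centre of its underside, length along its y
Not all that is in view belongs to the job. What is shaped like the nut_a but orange or yellow is not meant.

How it is judged:
By the outcome, as a careful person would: the job done as asked, in the order asked, and still so for the second after the job is handed in, with the robot touching nothing.
It also fails if it takes over 72 s, if anything falls off the work surface, if the arm or the gripper's body presses on something with over 40 N, if the wrist force passes 120 N, or if a joint passes its speed limit or range.

## Robot

A 6-joint arm with a two-finger parallel gripper is mounted at the origin on the work surface; the furniture and walls round the work are solid. World frame = base frame: x ahead of the robot, y to its left, z up, the work surface at z = 0. Lengths are in m, angles in rad, forces in N, time in s.
With the tool pointing down it reaches from about 0.25 to 0.725 m from the base axis. Payload 4 kg.
Tool frame: the origin (TCP) lies midway between the tips of the shut fingers; the grasp point (between the pads) lies 19 mm behind it (robot.tcp_to_grasp is the distance from the TCP to the grasp point, in m); z points along the fingers, y is the line along which they close (so a half turn about z gives the same grasp; the last joint's range is limited). The gripper opens to 85 mm and grips with 20 to 120 N. Pads are 22 mm wide; open, the fingers measure 114 mm over their backs; the gripper's body (76 mm by 85 mm) begins 54 mm behind the grasp point. The pads swing forward as they close: fully open they stand 13 mm farther back than shut.
Start: joints at [0, 0.241, 0.005, 1.335, 0, 1.571], TCP at [0.5, -0, 0.231] pointing down, gripper open.
Joint ranges: [-2.72, 2.72], [-1.05, 1.87], [-1.09, 1.28], [-1.99, 2.15], [-1.42, 1.44], [-3.14, 3.14]. Speed limits (rad/s): [2.79, 2.79, 3.14, 3.14, 3.14, 3.14].

## Interface

Orientations are given as a unit quaternion [x, y, z, w].
In Python, from plant import robot gives the robot as it stands.
- The arm moves only by the tool send_rows, never from a script. Its argument "series" is text: rows parted by semicolons, each of 7 numbers parted by spaces: the turn, a rotation vector about the tool's x, y, z in rad, then the shift along the tool's x, y, z in m, then the opening, from 0 (shut) to 1 (fully open). In form: rx ry rz x y z jaw; .... A call has exactly 5 rows; each row is the pose to reach, as a shift and turn from the pose commanded when the call began, along the tool's axes at that moment; what a row does not reach only later rows make up. A row lasts 1/8 s, in which the tool goes at most 62.5 mm and 10.7 degrees, less where a joint would pass 70% of its speed; a pose out of reach is approached as far as the arm can. A call with a gripper value outside its range is refused whole. The fingers move at their own pace and stop on an object; "squeeze" is the grip in N (left out, the last holds). Time passes only in rows, so rows that repeat a pose let the fingers close, or fill a call up. It gives the time, the measured TCP pose, the force, the opening and the grip force at its end, in the units of the state.
- robot.read_state(): the state, without advancing time (a new reading comes with each control period).
- robot.capture(name): name is "scene" or "side" or "wrist"; returns a dict with "pixels" (400x640x3 uint8, red, green, blue), "camera_matrix" (3x3 intrinsics, pixels), "rvec" (rotation vector, rad) and "tvec" (3), from world to camera coordinates, as OpenCV has them; the wrist camera has in their place "mount" (4x4, takes a point from camera to tool coordinates, whose origin is the TCP and whose axes are the flange's). Camera axes: x right, y down, z forward; pixel columns grow to the right and rows downward; lengths in m; the calibration is good to about 2 mm. A picture is of the moment at which its call begins: read the wrist's pose just before it. There is no depth.
- robot.sign_off(): hands the job in; it is judged then, once.
Trained networks look in a picture, given as the dict that the camera call returned (one of the last four; its "shot" number tells which), for a name from the list of things; names that differ only in an ending like _2 or _b are one class to them, and where a whole thing is asked for, a point or a joint stands for the part that bears it (a point fixed in the world has none). Each returns a list of dicts, best first, with "confidence" (0 to 1); they miss things now and then, are a little off and sometimes report something else, mostly with a low value. They report only what shows in the picture. A call takes as long as a camera call. They do not tell look-alikes from the thing itself.
- robot.search_frame(name, picture): "point" ([x, y, z] in m, in world coordinates, good to about 4 mm: the middle of the surface that is visible of it).
The state is a dict: "time_s": time; "q": joint angles; "dq": joint speeds; "tau": joint torques, N m; "ee_pos": TCP position; "tcp_rot": TCP orientation; "contact_force": force on the tool from outside, world axes, zero at the start; "wrist_torque": the same for the moment, N m; "grip_width": opening from 0.0 (shut) to 1.0 (fully open); "gripper_force": force on a finger pad.
Only numpy, scipy, OpenCV 4.12 (cv2) and the standard library are available. Lean on these libraries where they do the work, as an engineer would, in place of code of your own. Each camera call takes 0.05 s, during which the arm holds its last target. There are 200 camera calls.

## Working session

There is one attempt and no reset: what is moved stays moved. The work goes in short steps, Python scripts to look and compute and a tool call to move; the robot and the scene stay as the last step left them, time stands still between calls to the robot, and variables do not carry over. Pictures are saved under pics/ and viewed, at most 10 in all, crops included, and the job is handed in when it is done.

Besides the shell and the picture viewer there is one more tool, called after "Request:" as a command line: name --argument value ..., lists and objects as JSON in quotes. send_rows: Moves the arm, as the interface text tells. Its arguments: {"type":"object","properties":{"series":{"type":"string"},"squeeze":{"type":"number"}},"required":["series"]}

```bash
ls; mkdir -p pics
cat > h.py <<'E'
import numpy as np, cv2
from plant import robot
def save(p,n): cv2.imwrite(f'pics/{n}.png',p['pixels'][:,:,::-1])
def ray(p,u,v,z):
    K=np.array(p['camera_matrix']);R=cv2.Rodrigues(np.array(p['rvec'],float))[0];t=np.array(p['tvec'],float).ravel()
    d=R.T@np.linalg.solve(K,[u,v,1]);c=-R.T@t
    return (c+d*(z-c[2])/d[2]).round(4)
def proj(p,X): return cv2.projectPoints(np.array(X,float).reshape(-1,3),np.array(p['rvec'],float),np.array(p['tvec'],float),np.array(p['camera_matrix']),None)[0].reshape(-1,2).round(0)
E
python3 - <<'E'
from h import *
s=robot.read_state();print(s['time_s'],s['ee_pos'],s['tcp_rot'])
for c in('scene','side'):
    p=robot.capture(c);save(p,c)
    for n in('nut_a','dustpan','sanding_block','screw_box','pliers'):
        for r in robot.search_frame(n,p): print(c,n,np.round(r['point'],3),round(r['confidence'],2),proj(p,r['point'])[0])
E
```

```text
pics
0.0 [4.99379338e-01 6.55725219e-06 2.30408390e-01] [ 0.70710225  0.70711053 -0.00074065 -0.00074017]
scene nut_a [ 0.514 -0.013  0.014] 0.8 [265. 241.]
scene nut_a [0.357 0.015 0.018] 0.8 [236. 308.]
scene nut_a [ 0.474 -0.116  0.013] 0.64 [314. 258.]
scene nut_a [ 0.618 -0.126  0.014] 0.6 [323. 205.]
scene nut_a [ 0.411 -0.033  0.018] 0.57 [267. 283.]
scene nut_a [ 0.371 -0.083  0.018] 0.53 [292. 303.]
scene dustpan [ 0.541 -0.29   0.   ] 0.72 [401. 237.]
scene sanding_block [ 0.762 -0.068  0.028] 0.88 [303. 158.]
scene screw_box [ 0.722 -0.235  0.04 ] 0.73 [372. 165.]
scene pliers [ 0.366 -0.242  0.014] 0.89 [382. 309.]
scene pliers [ 0.512 -0.013  0.013] 0.23 [265. 242.]
side nut_a [ 0.376 -0.074  0.008] 0.75 [389. 229.]
side nut_a [ 0.518 -0.009  0.012] 0.74 [320. 232.]
side nut_a [ 0.476 -0.104  0.008] 0.62 [347. 218.]
side nut_a [ 0.416 -0.013  0.01 ] 0.56 [368. 239.]
side nut_a [0.36  0.024 0.012] 0.56 [393. 250.]
side nut_a [ 0.62  -0.115  0.011] 0.46 [291. 208.]
side dustpan [ 0.548 -0.297  0.002] 0.77 [335. 189.]
side sanding_block [ 0.77  -0.041  0.028] 0.67 [221. 207.]
side sanding_block [ 0.517 -0.011  0.016] 0.16 [321. 230.]
side screw_box [ 0.733 -0.202  0.033] 0.58 [262. 184.]
side pliers [ 0.372 -0.232  0.009] 0.85 [396. 202.]
```

```bash
ls pics
```

```text
scene.png
side.png
```

View pics/scene.png

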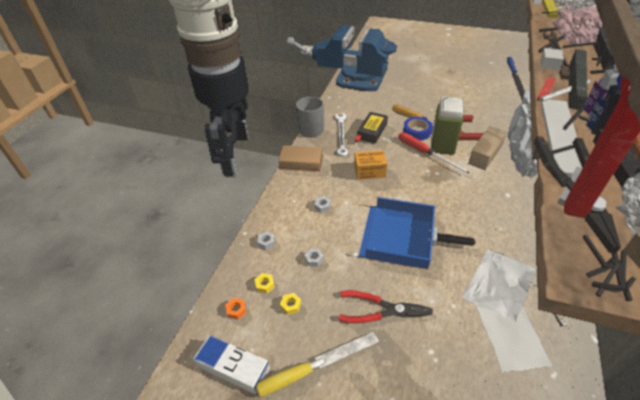

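View pics/side.png

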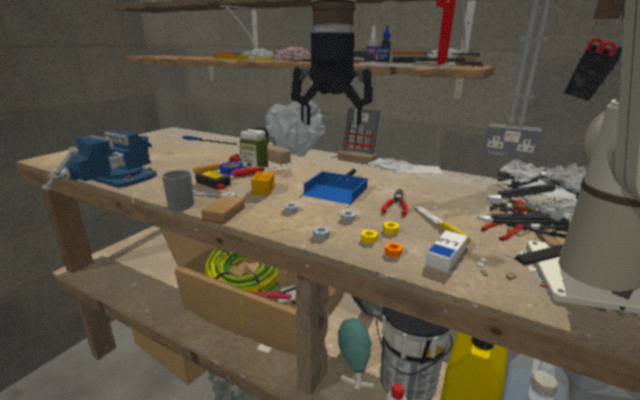

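The scene picture shows three grey steel nuts at about (323,204), (265,241) and (315,257). Three look-alikes must be left alone: yellow at (264,283) and (291,303), orange at (236,308). The dustpan is at (400,235), with its front towards +y. I'll check this in one close crop.

Run:
```python
from h import *
p=robot.capture('scene')
im=p['pixels'][180:330,240:440,::-1]
cv2.imwrite('pics/crop.png',cv2.resize(im,None,fx=4,fy=4,interpolation=cv2.INTER_CUBIC))
q=robot.capture('side')
def tri(a,b):
    P=[np.array(x['camera_matrix'])@np.c_[cv2.Rodrigues(np.array(x['rvec'],float))[0],np.array(x['tvec'],float).ravel()] for x in(p,q)]
    X=cv2.triangulatePoints(P[0],P[1],np.array(a,float).reshape(2,1),np.array(b,float).reshape(2,1));return (X[:3]/X[3]).ravel().round(4)
for a,b in(((322.5,204),(291,208)),((265.5,241),(321,232)),((315,257.5),(348,216))):print(tri(a,b),ray(p,*a,.012),ray(q,*b,.012))
# dustpan model fit guess
for X in [(.545,-.29,0)]:print(proj(p,X),proj(q,X))
```

```text
[ 0.6241 -0.1234  0.0088] [ 0.6229 -0.1237  0.012 ] [ 0.6197 -0.114   0.012 ]
[ 0.5167 -0.013   0.0106] [ 0.515  -0.0134  0.012 ] [ 0.5168 -0.0112  0.012 ]
[ 0.4778 -0.1164  0.0083] [ 0.4762 -0.1168  0.012 ] [ 0.4754 -0.1071  0.012 ]
[[401. 236.]] [[336. 191.]]
```

View pics/crop.png

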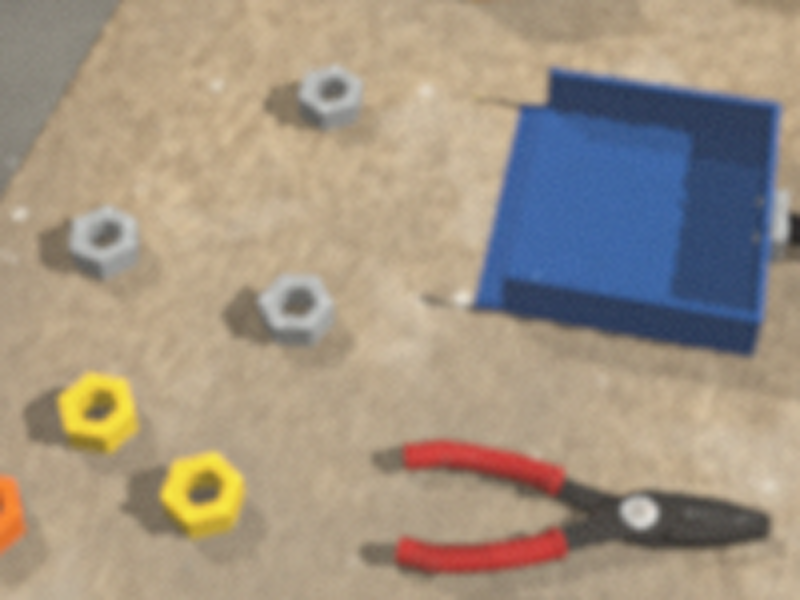

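The crop confirms three steel nuts, at crop pixels (330,97), (104,241) and (297,308). The pan opens to the left, with its ramp edge running from (522,106) to (480,305). Next I'll work out the pan pose.

Run:
```python
from h import *
from scipy.optimize import least_squares
p=robot.capture('scene')
obs=[(522,106),(480,305),(778,103),(752,353),(552,70),(503,278)]
O=np.array([(240+a/4,180+b/4) for a,b in obs])
M=np.array([(-74,73,0),(-74,-73,0),(63,73,32),(63,-73,32),(-60,73,32),(-60,-73,32)])/1000
def f(s,raw=0):
    x,y,t=s;c,n=np.cos(t),np.sin(t)
    best=[]
    W=np.c_[x+c*M[:,0]-n*M[:,1],y+n*M[:,0]+c*M[:,1],M[:,2]]
    return (cv2.projectPoints(W,np.array(p['rvec'],float),np.array(p['tvec'],float),np.array(p['camera_matrix']),None)[0].reshape(-1,2)-O).ravel()
r=least_squares(f,[.545,-.29,-1.57],loss='soft_l1');print(r.x,f(r.x).reshape(-1,2).round(1))
x,y,t=r.x;print('mouth',x-.06*np.cos(t),y-.06*np.sin(t))
print(p['mount'] if 'mount' in p else '')
R=cv2.Rodrigues(np.zeros(3))
from scipy.spatial.transform import Rotation as Ro
print(Ro.from_quat(robot.read_state()['tcp_rot']).as_matrix().round(3))
```

```text
[ 0.54304527 -0.28764845 -1.77507012] [[ 0.1 -0.1]
 [-2.4  1.7]
 [ 1.   0.8]
 [ 1.9 -7.1]
 [-0.3 -0.3]
 [-0.6 -0.3]]
mouth 0.5552166392339238 -0.2288959392247261

[[-0.  1.  0.]
 [ 1.  0.  0.]
 [ 0.  0. -1.]]
```

Request:
send_rows --series "0 0 -0.13 -0.03 -0.013 0.03 0.15; 0 0 -0.26 -0.05 -0.026 0.05 0.15; 0 0 -0.384 -0.07 -0.039 0.05 0.15; 0 0 -0.384 -0.078 -0.039 0.05 0.15; 0 0 -0.384 -0.078 -0.039 0.05 0.15"

```text
time_s: 1.38
ee_pos: [0.4619, -0.0783, 0.1818]
tcp_rot: [0.56, 0.828, 0.0, 0.001]
contact_force: [-0.6, 0.1, -0.0]
grip_width: 0.151
gripper_force: 0.0
```

```bash
cat >> h.py <<'E'
from scipy.spatial.transform import Rotation as Ro
def wrist():
    s=robot.read_state();p=robot.capture('wrist')
    T=np.eye(4);T[:3,:3]=Ro.from_quat(s['tcp_rot']).as_matrix();T[:3,3]=s['ee_pos']
    W=np.linalg.inv(T@np.array(p['mount']));p2=dict(p)
    p2['rvec']=cv2.Rodrigues(W[:3,:3])[0];p2['tvec']=W[:3,3];return p,p2,s
E
python3 - <<'E'
from h import *
p,p2,s=wrist();save(p,'w1');print(s['time_s'],s['ee_pos'],s['grip_width'])
for n in('nut_a','dustpan'):
    for r in robot.search_frame(n,p): print(n,np.round(r['point'],3),round(r['confidence'],2),proj(p2,r['point'])[0])
print(proj(p2,[(.476,-.115,.012),(.555,-.229,.002),(.486,-.215,.032),(.624,-.243,.032)]))
E
```

```text
1.375 [ 0.46186692 -0.07826274  0.1818019 ] 0.15094936444173565
nut_a [ 0.376 -0.085  0.016] 0.98 [238. 160.]
nut_a [0.363 0.015 0.009] 0.97 [259.  56.]
nut_a [ 0.522 -0.013  0.01 ] 0.88 [398. 148.]
nut_a [ 0.479 -0.116  0.016] 0.68 [321. 222.]
nut_a [ 0.623 -0.123  0.018] 0.66 [436. 272.]
nut_a [ 0.413 -0.029  0.012] 0.65 [293. 121.]
nut_a [ 0.767 -0.059  0.026] 0.55 [581. 272.]
dustpan [ 0.537 -0.263  0.008] 0.88 [320. 336.]
[[319. 219.]
 [343. 317.]
 [294. 306.]
 [393. 360.]]
```

View pics/w1.png

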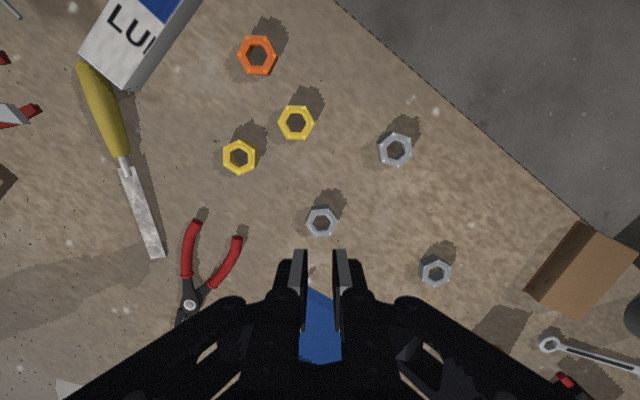

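The wrist view shows the steel nuts at (321,222), (395,149) and (435,270), which matches the scene estimates. Now I'll refit the pan and work out the paths.

Run:
```python
from h import *
from scipy.optimize import least_squares
p=robot.capture('scene')
obs=[(522,106),(480,305),(778,103),(752,353),(552,70),(503,278)]
O=np.array([(240+a/4,180+b/4) for a,b in obs])
M=np.array([(-74,71,0),(-74,-71,0),(63,73,32),(63,-73,0),(-60,73,32),(-60,-71,32)])/1000
def f(s):
    x,y,t=s;c,n=np.cos(t),np.sin(t)
    W=np.c_[x+c*M[:,0]-n*M[:,1],y+n*M[:,0]+c*M[:,1],M[:,2]]
    return (cv2.projectPoints(W,np.array(p['rvec'],float),np.array(p['tvec'],float),np.array(p['camera_matrix']),None)[0].reshape(-1,2)-O).ravel()
r=least_squares(f,[.545,-.29,-1.57],loss='soft_l1',f_scale=.5,x_scale=[.01,.01,.1]);x,y,t=r.x;print(r.x,f(r.x).reshape(-1,2).round(1).tolist())
open('pan.txt','w').write(f'{x} {y} {t}')
R=np.array([[np.cos(t),-np.sin(t)],[np.sin(t),np.cos(t)]]);o=np.array([x,y])
for n,N,g in(('C',(.479,-.116),(.025,.019)),('A',(.623,-.123),(-.015,.03)),('B',(.519,-.013),(-.015,-.02))):
    N=np.array(N);l=R.T@(N-o);G=o+R@np.array(g);d=G-N;L=np.linalg.norm(d);u=d/L;k=(-.06-l[0])/(g[0]-l[0])
    print(n,'local',l.round(3),'lat at mouth',round(l[1]+k*(g[1]-l[1]),3),'goal',G.round(3),'phi',np.arctan2(-u[0],-u[1]).round(3),'L',L.round(3),'start(-45)',(N-.045*u).round(3),'end(-28)',(G-.028*u).round(3))
```

```text
[ 0.54518407 -0.2884734  -1.7627157 ] [[-0.2, 0.1], [-1.5, 0.5], [0.9, -0.3], [0.2, 1.8], [-0.4, -0.8], [0.4, -1.6]]
C local [-0.157 -0.098] lat at mouth -0.036 goal [ 0.559 -0.317] phi -0.38 L 0.216 start(-45) [ 0.462 -0.074] end(-28) [ 0.549 -0.291]
A local [-0.177  0.045] lat at mouth 0.034 goal [ 0.577 -0.279] phi 0.283 L 0.163 start(-45) [ 0.636 -0.08 ] end(-28) [ 0.585 -0.253]
B local [-0.265 -0.078] lat at mouth -0.03 goal [ 0.528 -0.27 ] phi -0.037 L 0.257 start(-45) [0.517 0.032] end(-28) [ 0.527 -0.242]
```

Request:
send_rows --series "0 0 0 0 0 0.05 0.15; 0 0 0 0 0 0.10 0.15; 0 0 0 0 0 0.14 0.15; 0 0 0 0 0 0.165 0.15; 0 0 0 0 0 0.176 0.15"

```text
time_s: 2.2
ee_pos: [0.4602, -0.0773, 0.0039]
tcp_rot: [0.559, 0.829, -0.0, -0.001]
contact_force: [0.8, -0.8, 0.0]
grip_width: 0.155
gripper_force: 0.0
```

Request:
send_rows --series "0 0 0 -0.012 0 0 0.15; 0 0 0 -0.027 0 0 0.15; 0 0 0 -0.045 0 0 0.15; 0 0 0 -0.063 0 0 0.15; 0 0 0 -0.081 0 0 0.15"

```text
time_s: 2.82
ee_pos: [0.4921, -0.1547, 0.0057]
tcp_rot: [0.559, 0.829, 0.0, 0.0]
contact_force: [-0.7, 1.4, 0.8]
grip_width: 0.153
gripper_force: 0.4
```

Request:
send_rows --series "0 0 0 -0.018 0 0 0.15; 0 0 0 -0.036 0 0 0.15; 0 0 0 -0.052 0 0 0.15; 0 0 0 -0.06 0 0 0.15; 0 0 0 -0.06 0 0 0.15"

```text
time_s: 3.45
ee_pos: [0.514, -0.2094, 0.0051]
tcp_rot: [0.559, 0.829, -0.0, 0.0]
contact_force: [0.6, 0.1, 1.1]
grip_width: 0.15
gripper_force: 0.0
```

Run:
```python
from h import *
p,p2,s=wrist();q=robot.capture('scene');print(s['time_s'],s['ee_pos'])
cv2.imwrite('pics/c1.png',np.hstack([cv2.resize(q['pixels'][170:320,230:430,::-1],(400,300),interpolation=cv2.INTER_CUBIC),cv2.resize(p['pixels'][:,:,::-1],(400,250))[:250] if 0 else cv2.resize(p['pixels'][:,:,::-1],(400,300))]))
```

```text
3.45 [ 0.51399277 -0.2093826   0.00513763]
```

View pics/c1.png

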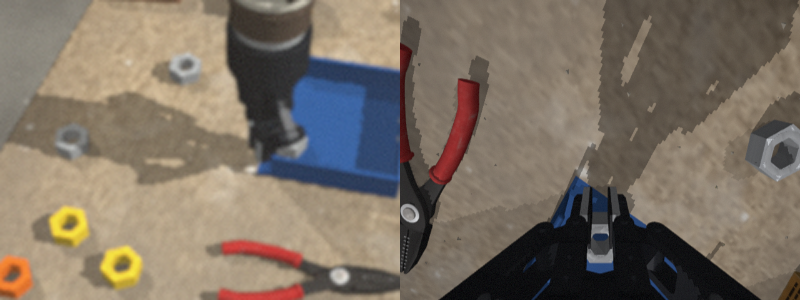

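The nut sits centred ahead of the fingers at the pan's front, so I'll carry on pushing.

Request:
send_rows --series "0 0 0 -0.012 0 -0.003 0.15; 0 0 0 -0.03 0 -0.003 0.15; 0 0 0 -0.048 0 -0.003 0.15; 0 0 0 -0.066 0 -0.003 0.15; 0 0 0 -0.08 0 -0.003 0.15"

```text
time_s: 4.18
ee_pos: [0.5443, -0.2838, 0.0086]
tcp_rot: [0.559, 0.829, 0.0, 0.0]
contact_force: [-0.9, 1.3, 0.9]
grip_width: 0.15
gripper_force: 0.4
```

Request:
send_rows --series "0 0 0 -0.008 0 0 0.15; 0 0 0 -0.008 0 0 0.15; 0 0 0 0.005 0 -0.02 0.15; 0 0 0 0.005 0 -0.06 0.15; 0 0 0 0.005 0 -0.08 0.15"

```text
time_s: 4.8
ee_pos: [0.5427, -0.2781, 0.0906]
tcp_rot: [0.559, 0.829, 0.0, 0.001]
contact_force: [0.2, -0.0, -0.1]
grip_width: 0.15
gripper_force: 0.0
```

Request:
send_rows --series "0 0 0.17 0.037 0.04 0 0.15; 0 0 0.34 0.074 0.08 0 0.15; 0 0 0.5 0.111 0.12 0 0.15; 0 0 0.667 0.149 0.16 0 0.15; 0 0 0.667 0.149 0.16 0 0.15"

```text
time_s: 5.42
ee_pos: [0.6355, -0.0754, 0.0882]
tcp_rot: [0.798, 0.603, 0.0, -0.0]
contact_force: [-0.9, -0.7, -0.4]
grip_width: 0.149
gripper_force: 0.0
```

Run:
```python
from h import *
p,p2,s=wrist();print(s['time_s'],s['ee_pos'])
for r in robot.search_frame('nut_a',p): print(np.round(r['point'],3),round(r['confidence'],2),proj(p2,r['point'])[0])
q=robot.capture('scene');x,y,t=map(float,open('pan.txt').read().split())
for r in robot.search_frame('nut_a',q):
    P=np.array(r['point']);d=P[:2]-[x,y];print('sc',P.round(3),round(r['confidence'],2),'local',np.round([d[0]*np.cos(t)+d[1]*np.sin(t),-d[0]*np.sin(t)+d[1]*np.cos(t)],3))
```

```text
5.425 [ 0.63553322 -0.07539871  0.08815426]
[ 0.622 -0.116  0.015] 0.88 [316. 267.]
[ 0.524 -0.017  0.01 ] 0.86 [153. 181.]
[ 0.382 -0.081  0.009] 0.76 [ 33. 297.]
[ 0.42  -0.029  0.011] 0.73 [ 36. 232.]
sc [ 0.41  -0.028  0.016] 0.85 local [-0.229 -0.183]
sc [0.356 0.016 0.016] 0.78 local [-0.263 -0.244]
sc [ 0.62  -0.129  0.016] 0.74 local [-0.171  0.043]
sc [ 0.552 -0.316  0.014] 0.72 local [0.026 0.011]
sc [ 0.513 -0.015  0.012] 0.62 local [-0.262 -0.084]
sc [ 0.76  -0.097  0.028] 0.57 local [-0.229  0.174]
sc [ 0.369 -0.082  0.019] 0.53 local [-0.169 -0.212]
sc [ 0.541 -0.29   0.001] 0.16 local [ 0.003 -0.003]
```

Nut C is in at local (26,11). Nut A next.

Request:
send_rows --series "0 0 0 0 0 0.04 0.15; 0 0 0 0 0 0.07 0.15; 0 0 0 0 0 0.082 0.15; 0 0 0 -0.005 0 0.082 0.15; 0 0 0 -0.015 0 0.082 0.15"

```text
time_s: 6.25
ee_pos: [0.6313, -0.0955, 0.0078]
tcp_rot: [0.8, 0.6, 0.001, 0.001]
contact_force: [0.4, -0.1, -0.2]
grip_width: 0.153
gripper_force: 0.0
```

Request:
send_rows --series "0 0 0 -0.016 0 0 0.15; 0 0 0 -0.034 0 0 0.15; 0 0 0 -0.052 0 0 0.15; 0 0 0 -0.07 0 0 0.15; 0 0 0 -0.088 0 0 0.15"

```text
time_s: 6.88
ee_pos: [0.6052, -0.1804, 0.0063]
tcp_rot: [0.8, 0.6, -0.0, -0.0]
contact_force: [0.5, 0.1, -0.1]
grip_width: 0.152
gripper_force: 0.4
```

Request:
send_rows --series "0 0 0 -0.018 0 -0.003 0.15; 0 0 0 -0.036 0 -0.003 0.15; 0 0 0 -0.054 0 -0.003 0.15; 0 0 0 -0.07 0 -0.003 0.15; 0 0 0 -0.08 0 -0.003 0.15"

```text
time_s: 7.5
ee_pos: [0.583, -0.257, 0.0093]
tcp_rot: [0.8, 0.6, 0.0, 0.0]
contact_force: [0.1, 0.2, 0.9]
grip_width: 0.154
gripper_force: 0.4
```

Request:
send_rows --series "0 0 0 0 0 0 0.15; 0 0 0 0.006 0 0 0.15; 0 0 0 0.008 0 -0.02 0.15; 0 0 0 0.008 0 -0.06 0.15; 0 0 0 0.008 0 -0.08 0.15"

```text
time_s: 8.12
ee_pos: [0.5871, -0.2473, 0.0916]
tcp_rot: [0.799, 0.601, 0.001, 0.001]
contact_force: [0.4, -0.7, -0.3]
grip_width: 0.151
gripper_force: 0.0
```

```bash
cat > loc.py <<'E'
from h import *
q=robot.capture('scene');x,y,t=map(float,open('pan.txt').read().split())
print(robot.read_state()['time_s'])
for r in robot.search_frame('nut_a',q):
    P=np.array(r['point']);d=P[:2]-[x,y];print('sc',P.round(3),round(r['confidence'],2),'local',np.round([d[0]*np.cos(t)+d[1]*np.sin(t),-d[0]*np.sin(t)+d[1]*np.cos(t)],3))
E
python3 loc.py
```

```text
8.175
sc [ 0.373 -0.081  0.015] 0.8 local [-0.171 -0.209]
sc [ 0.411 -0.033  0.02 ] 0.72 local [-0.225 -0.18 ]
sc [ 0.515 -0.014  0.014] 0.63 local [-0.264 -0.082]
sc [ 0.552 -0.317  0.016] 0.6 local [0.026 0.012]
sc [0.358 0.015 0.015] 0.6 local [-0.262 -0.242]
sc [ 0.569 -0.284  0.015] 0.56 local [-0.009  0.022]
```

Request:
send_rows --series "0 0 -0.08 0.05 -0.029 0 0.15; 0 0 -0.16 0.1 -0.058 0 0.15; 0 0 -0.24 0.15 -0.087 0 0.15; 0 0 -0.32 0.2 -0.116 0 0.15; 0 0 -0.32 0.252 -0.145 0 0.15"

```text
time_s: 8.85
ee_pos: [0.5151, 0.0364, 0.0881]
tcp_rot: [0.694, 0.72, -0.001, -0.001]
contact_force: [0.6, 0.3, 0.3]
grip_width: 0.154
gripper_force: 0.0
```

Request:
send_rows --series "0 0 0 0 0 0 0.15; 0 0 0 0 0 0.04 0.15; 0 0 0 0 0 0.07 0.15; 0 0 0 0 0 0.084 0.15; 0 0 0 -0.008 0 0.084 0.15"

```text
time_s: 9.48
ee_pos: [0.516, 0.0258, 0.0041]
tcp_rot: [0.694, 0.72, -0.001, -0.001]
contact_force: [-0.4, 1.3, -0.4]
grip_width: 0.151
gripper_force: 0.0
```

Run:
```python
from h import *
p,p2,s=wrist();print(s['time_s'],s['ee_pos'])
for r in robot.search_frame('nut_a',p): print(np.round(r['point'],3),round(r['confidence'],2),proj(p2,r['point'])[0])
```

```text
9.475 [0.51601026 0.02579631 0.00407892]
[ 0.516 -0.016  0.008] 0.91 [317. 334.]
[0.374 0.014 0.007] 0.8 [ 46. 277.]
[ 0.373 -0.068  0.005] 0.66 [ 80. 393.]
```

Request:
send_rows --series "0 0 0 -0.014 0 -0.001 0.15; 0 0 0 -0.03 0 -0.001 0.15; 0 0 0 -0.048 0 -0.001 0.15; 0 0 0 -0.066 0 -0.001 0.15; 0 0 0 -0.084 0 -0.001 0.15"

```text
time_s: 10.2
ee_pos: [0.5201, -0.0592, 0.0064]
tcp_rot: [0.694, 0.72, 0.0, 0.0]
contact_force: [0.3, 0.5, 0.3]
grip_width: 0.152
gripper_force: 0.5
```

Request:
send_rows --series "0 0 0 -0.018 0 0 0.15; 0 0 0 -0.036 0 0 0.15; 0 0 0 -0.054 0 0 0.15; 0 0 0 -0.072 0 0 0.15; 0 0 0 -0.09 0 0 0.15"

```text
time_s: 10.82
ee_pos: [0.5234, -0.1488, 0.0062]
tcp_rot: [0.694, 0.72, -0.0, -0.0]
contact_force: [0.1, 0.9, 0.1]
grip_width: 0.152
gripper_force: 0.4
```

Run:
```python
from h import *
p,p2,s=wrist();save(p,'b1');print(s['time_s'],s['ee_pos'])
for r in robot.search_frame('nut_a',p): print(np.round(r['point'],3),round(r['confidence'],2),proj(p2,r['point'])[0])
```

```text
10.825 [ 0.52340719 -0.14884792  0.00622902]
[ 0.393 -0.086  0.009] 0.95 [ 33. 131.]
[ 0.419 -0.043  0.014] 0.83 [61. 22.]
[ 0.525 -0.184  0.011] 0.74 [320. 326.]
```

View pics/b1.png

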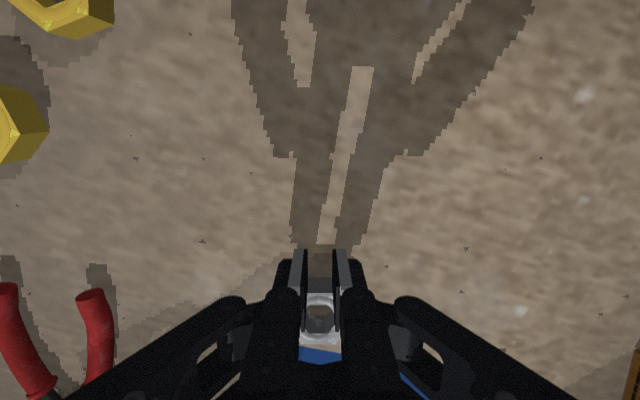

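The nut is centred at (320,320), just short of the pan. I'll finish the push.

Request:
send_rows --series "0 0 0 -0.018 0 -0.002 0.15; 0 0 0 -0.036 0 -0.003 0.15; 0 0 0 -0.054 0 -0.003 0.15; 0 0 0 -0.072 0 -0.003 0.15; 0 0 0 -0.09 0 -0.003 0.15"

```text
time_s: 11.55
ee_pos: [0.5268, -0.2389, 0.0094]
tcp_rot: [0.694, 0.72, 0.0, 0.0]
contact_force: [-0.3, 1.2, 1.2]
grip_width: 0.149
gripper_force: 0.5
```

Request:
send_rows --series "0 0 0 -0.012 0 0 0.15; 0 0 0 -0.012 0 0 0.15; 0 0 0 -0.004 0 -0.01 0.15; 0 0 0 0 0 -0.06 0.15; 0 0 0 0.04 0 -0.1 0.15"

```text
time_s: 12.18
ee_pos: [0.5259, -0.1978, 0.1114]
tcp_rot: [0.695, 0.719, 0.0, 0.001]
contact_force: [0.3, 0.6, 0.6]
grip_width: 0.148
gripper_force: 0.0
```

Request:
send_rows --series "0 0 0 0.06 0 -0.05 0.15; 0 0 0 0.12 0 -0.1 0.15; 0 0 0 0.17 0 -0.1 0.15; 0 0 0 0.2 0 -0.1 0.15; 0 0 0 0.2 0 -0.1 0.15"

```text
time_s: 12.8
ee_pos: [0.5174, 0.0061, 0.2107]
tcp_rot: [0.691, 0.722, 0.001, 0.0]
contact_force: [0.4, -0.5, -0.1]
grip_width: 0.149
gripper_force: 0.0
```

```bash
python3 loc.py
python3 - <<'E'
from h import *
p=robot.capture('scene')
cv2.imwrite('pics/end.png',cv2.resize(p['pixels'][140:330,230:480,::-1],None,fx=3,fy=3,interpolation=cv2.INTER_CUBIC))
E
```

```text
12.85
sc [ 0.552 -0.317  0.014] 0.75 local [0.027 0.012]
sc [0.359 0.02  0.012] 0.63 local [-0.267 -0.242]
sc [ 0.523 -0.28   0.017] 0.61 local [-0.005 -0.023]
sc [ 0.411 -0.03   0.017] 0.59 local [-0.228 -0.181]
sc [ 0.572 -0.286  0.016] 0.58 local [-0.008  0.026]
sc [ 0.374 -0.083  0.015] 0.53 local [-0.169 -0.207]
```

View pics/end.png

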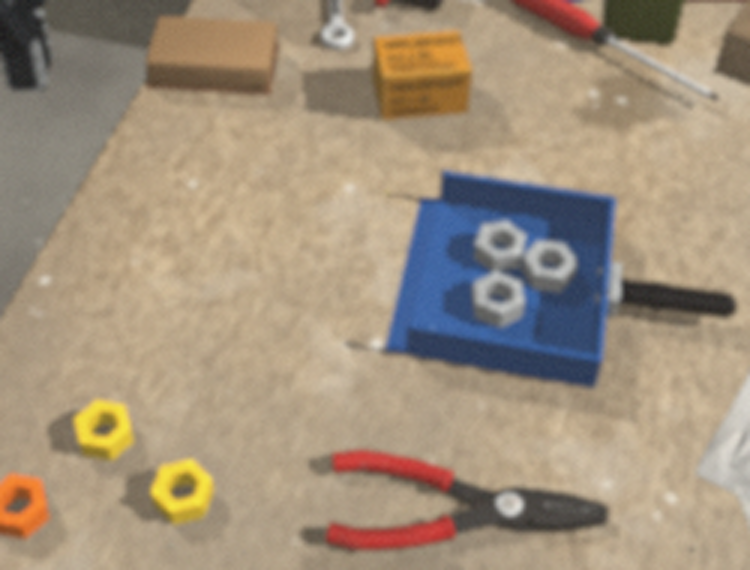

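All three steel nuts lie in the pan at crop pixels (501,242), (550,264) and (498,298), well past the front ends of its side walls. The sanding block, screw box and pliers haven't moved.

```bash
python3 -c "
from plant import robot
print(robot.sign_off())"
```

```text
the job is handed in; nothing more can be done
None
```

All three steel nuts are swept wholly into the blue dustpan, the sanding block, screw box and pliers are untouched, and the job was handed in at about 13 s.

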